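# Index the carving turntable to the marker and clamp it

## Robot

A 6-joint arm with a two-finger parallel gripper is mounted at the origin on a cart in front of the work surface, level with it; the furniture and walls round the work are solid. World frame = base frame: x ahead of the robot, y to its left, z up, the work surface at z = 0. Lengths are in m, angles in rad, forces in N, time in s.
With the tool pointing down it reaches from about 0.35 to 0.875 m from the base axis. Payload 4.2 kg.
Tool frame: the origin (TCP) lies at the very end of the fingers, on their centre line; the grasp point (between the pads) lies 19 mm behind it (manip.grasp_offset is the y of the grasp point in the tool frame, in m); y points along the fingers, z is the direction in which the jaws open and shut, and the axes are right-handed (so a half turn about y gives the same grasp; the last joint's range is limited). The gripper opens to 85 mm and grips with 20 to 120 N. Pads are 22 mm wide; open, the fingers measure 114 mm over their backs; the gripper's body (76 mm by 85 mm) begins 54 mm behind the grasp point. The pads swing forward as they close: fully open they stand 13 mm farther back than shut.
Start: joints at [1.509, 0.385, 0.008, 0, -1.194, -0.259], TCP at [0.197, 0.593, 0.231] pointing down, gripper open.
Joint ranges: [-3.14, 3.14], [-1.21, 2.06], [-1.07, 1.41], [-3.16, 2.05], [-2.99, -0.16], [-3.1, 3.1]. Speed limits (rad/s): [2.79, 2.79, 3.14, 3.14, 3.14, 3.14].

## Interface

Orientations are given as [roll, pitch, yaw] about the fixed x, y, z axes, in that order (R = Rz(yaw) Ry(pitch) Rx(roll)).
In Python, from plant import manip, eyes, ticket gives the robot as it stands.
- The arm moves only by the shell command python3 -m pendant 'ROWS' [OPENING] [FORCE]. ROWS is a JSON object of lists of equal length, an entry for each row: "offset": the shift along the tool's x, y, z each as a share of 25 mm, from -1 to 1, a list of three; "delta_rot": the turn, a rotation vector about the tool's x, y, z each as a share of 180 degrees, from -1 to 1, a list of three. In form: {"offset": [[x, y, z], ...], "delta_rot": [[ax, ay, az], ...]}. A call has 1 to 12 rows; each row shifts and turns the commanded pose from where the row before left it, along the tool's axes as they then stand; what a row does not reach is not made up. A row lasts 1/8 s, in which the tool goes at most 62.5 mm and 10.7 degrees, less where a joint would pass 70% of its speed; a pose out of reach is approached as far as the arm can. A call with a number of a shift or a turn outside -1 to 1 is refused whole. A call with a gripper value outside its range is refused whole. OPENING is the opening, from 0 (shut) to 1 (fully open), set as the call begins (- or left out, the last holds). The fingers move at their own pace and stop on an object; FORCE is the grip in N (left out, the last holds). Time passes only in rows, so rows that do not move let the fingers close. It gives the time, the measured TCP pose, the force and the opening at its end, in the units of the state.
- manip.state(): the state, without advancing time (a new reading comes with each control period).
- eyes.camera(name): name is "scene" or "side" or "wrist"; returns a dict with "img" (420x560x3 uint8, red, green, blue), "fx", "fy", "cx", "cy" (pixels), "rvec" (rotation vector, rad) and "tvec" (3), from world to camera coordinates, as OpenCV has them. Camera axes: x right, y down, z forward; pixel columns grow to the right and rows downward; lengths in m; the calibration is good to about 2 mm. A picture is of the moment at which its call begins. There is no depth.
- ticket.close_job(): hands the job in, once; it reports no verdict.
The state is a dict: "time": time; "joint_pos": joint angles; "joint_vel": joint speeds; "tau": joint torques, N m; "eef_pos": TCP position; "orientation": TCP orientation; "wrist_force": force on the tool from outside, world axes, zero at the start; "moment": the same for the moment, N m; "grip_width": opening from 0.0 (shut) to 1.0 (fully open).
Only numpy, scipy, OpenCV 4.12 (cv2) and the standard library are available. Lean on these libraries where they do the work, as an engineer would, in place of code of your own. Each camera call takes 0.05 s, during which the arm holds its last target.

## Task

The stone on the carving turntable has to be turned for the next cut: with the fingertips, gently push the black-knobbed lever round until the ring's blue pointer lines up with the orange marker on the scale. Then push the red-knobbed clamp lever round counter-clockwise (seen from above), all the way to its closed end to lock the ring, without shifting the pointer. Do not grip anything, leave the stone untouched on the ring, do not move the marker, leave the other things on the bench where they are, and finish clear.

Things in the scene. Friction and masses are not known exactly. Their poses are not given: they have to be found in the camera images.
- index_table: Fixed green carving turntable: round base 232 mm across and 20 mm high with a silver scale (ticks every 0.1 rad), and on its right (-y of its frame) a lug that carries the clamp lever. Origin at the centre of the underside, on the ring's vertical axis; own -x points roughly to the robot, z up. Its place and yaw vary.
- table_center (a point): Centre of the ring's top face, on the ring's axis, 50 mm above the bench.
- index_ring (a joint): Angle of the steel ring (160 mm across, top 50 mm above the bench) with its lever and blue pointer, rad, counter-clockwise positive from above, range -1.25 to 1.25. At 0 lever and pointer stick out along the table's own -x; at angle q along (-cos q, -sin q) in the table's frame (positive q: to the right). Light dry friction (0.12 N m); it stays where it is left.
- lever_post (a point): On the centre line of the lever's upright black post, 65 mm above the bench. The post, 16 mm in diameter, stands 130 mm from the ring's axis, from 31 to 93 mm above the bench, with a 21 mm ball on top (top at 105 mm); a level 8 mm rod, 38 mm above the bench, joins it to the ring. Push the post from its side.
- pointer (a point): Tip of the blue arrow-shaped pointer at the ring's foot, right under the lever, 102 mm from the axis, 25 mm above the bench. Own -x points radially outward.
- setting_marker (a joint): Angle of the orange marker about the ring's axis, rad, on the same scale and with the same zero and sense as index_ring: pointer and marker line up when the two joints read the same. Stiffly clipped to the base's rim.
- marker_tip (a point): Inner upper part of the orange marker, a tab 7 mm wide and up to 30 mm high on the base's rim, 110 mm from the axis. The lever passes above it. Own -x points radially outward.
- clamp (a joint): Angle of the clamp lever, rad: 0 open, when the lever points from its pivot 165 degrees clockwise from the table's +x (nearly along the table's -x, towards the robot); grows counter-clockwise seen from above to its closed stop at 1.3, where it points along the table's -y (to the right). Light dry friction (0.08 N m); it stays where it is left.
- clamp_pivot (a point): Top of the clamp's steel hub (28 mm across), on its vertical pivot axis at (-30, -185) mm in the table's frame, 45 mm above the bench.
- clamp_post (a point): On the centre line of the clamp lever's upright red post, 16 mm in diameter, 70 mm from the clamp's pivot, from 35 to 87 mm above the bench with a 21 mm red ball on top (top at 100 mm); this point is 65 mm above the bench.
- stone: Loose pale stone block 75 x 94 x 42 mm that lies on the middle of the ring, top about 92 mm above the bench; it turns with the ring. Origin at its underside.
- stone_mid (a point): Middle of the stone block.
- brown_beaker: Brown beaker 72 mm across, 98 mm high, a bystander.
- sand_block: Sanding block 66 x 79 x 30 mm, a bystander.
- tape_measure: Yellow tape measure 55 x 85 x 62 mm, a bystander.
- club_hammer: Club hammer 122 x 245 x 32 mm lying on the bench, a bystander.
- wood_wedge: Wooden wedge 34 x 110 x 26 mm, a bystander.
Not all that is in view belongs to the job. What is shaped like the stone but purple is not meant.

How it is judged:
By the outcome, as a careful person would: the job done as asked, in the order asked, and still so for the second after the job is handed in, with the robot touching nothing.
It also fails if it takes over 51 s, if anything falls off the work surface, if the arm or the gripper's body presses on something with over 40 N, if the wrist force passes 120 N, or if a joint passes its speed limit or range.

## Working session

There is one attempt and no reset: what is moved stays moved. The work goes in short steps, Python scripts to look and compute and a shell command to move; the robot and the scene stay as the last step left them, time stands still between calls to the robot, and variables do not carry over. Pictures are saved under pics/ and viewed, and the job is handed in when it is done.

```bash
ls; mkdir -p pics; cat > h.py <<'E'
import numpy as np,cv2
from plant import manip,eyes,ticket
def cam(n,save=None):
    c=eyes.camera(n)
    if save: cv2.imwrite(f'pics/{save}.png',c['img'][:,:,::-1])
    return c
def ray(c,u,v):
    R=cv2.Rodrigues(np.array(c['rvec'],float))[0];t=np.array(c['tvec'],float).ravel()
    o=-R.T@t;d=R.T@np.array([(u-c['cx'])/c['fx'],(v-c['cy'])/c['fy'],1]);return o,d/np.linalg.norm(d)
def onz(c,u,v,z):
    o,d=ray(c,u,v);return o+d*(z-o[2])/d[2]
def two(a,pa,b,pb):
    o1,d1=ray(a,*pa);o2,d2=ray(b,*pb)
    s=np.linalg.lstsq(np.c_[d1,-d2],o2-o1,rcond=None)[0]
    p,q=o1+s[0]*d1,o2+s[1]*d2;return (p+q)/2,np.linalg.norm(p-q)
def proj(c,P):
    return cv2.projectPoints(np.array(P,float).reshape(-1,3),np.array(c['rvec'],float),np.array(c['tvec'],float),np.array([[c['fx'],0,c['cx']],[0,c['fy'],c['cy']],[0,0,1.]]),None)[0].reshape(-1,2)
E
python3 - <<'E'
from h import *
import pickle
d={n:cam(n,'a_'+n) for n in ('scene','side','wrist')}
pickle.dump(d,open('a.pkl','wb'))
print(manip.state())
for n,c in d.items(): print(n,c['fx'],ray(c,280,210))
E
```

```text
pics
{'time': 0.15, 'joint_pos': array([ 1.50860501e+00,  3.85368990e-01,  6.91429052e-03, -3.11871735e-04,
       -1.19395803e+00, -2.58570590e-01]), 'joint_vel': array([ 0.00059379, -0.00334439,  0.00331428,  0.00115434, -0.00065511,
       -0.00121785]), 'tau': array([ 4.61974050e-04, -3.92678368e+01,  1.88582754e+01,  4.18854833e+00,
       -3.39607650e-03, -8.91488536e-07]), 'eef_pos': array([0.19693174, 0.59270526, 0.23047545]), 'orientation': array([-1.56915954e+00,  1.33147288e-04,  2.82071586e+00]), 'wrist_force': array([-0.61716741, -0.11555169,  0.09183876]), 'moment': array([-0.06497118, -0.00203409, -0.03500448]), 'grip_width': 1.0012179139322634}
scene 533.3667734309212 (array([-0.28771251, -0.7773132 ,  0.90672279]), array([ 0.59007977,  0.54568947, -0.59500324]))
side 445.80311697157885 (array([0.12875328, 0.64727985, 1.0171812 ]), array([ 0.33566793, -0.50774387, -0.79342498]))
wrist 292.2180786161425 (array([0.27121779, 0.56774658, 0.37200956]), array([-0.3057522 ,  0.0825923 , -0.94852206]))
```

View pics/a_scene.png

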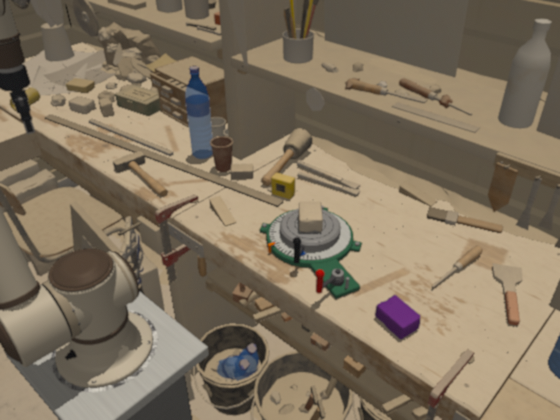

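View pics/a_side.png

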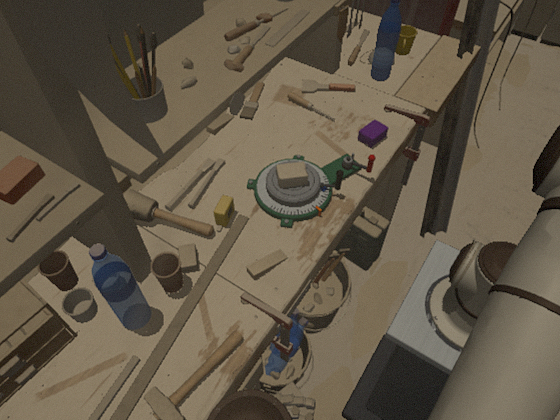

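```bash
python3 - <<'E'
import cv2,numpy as np
a=cv2.imread('pics/a_scene.png')[190:310,250:390];b=cv2.imread('pics/a_side.png')[135:235,240:390]
cv2.imwrite('pics/a1.png',cv2.convertScaleAbs(cv2.resize(a,(700,600),interpolation=cv2.INTER_CUBIC),alpha=1.5))
cv2.imwrite('pics/a2.png',cv2.convertScaleAbs(cv2.resize(b,(750,500),interpolation=cv2.INTER_CUBIC),alpha=1.5))
E
```

```text
(no output)
```

View pics/a1.png

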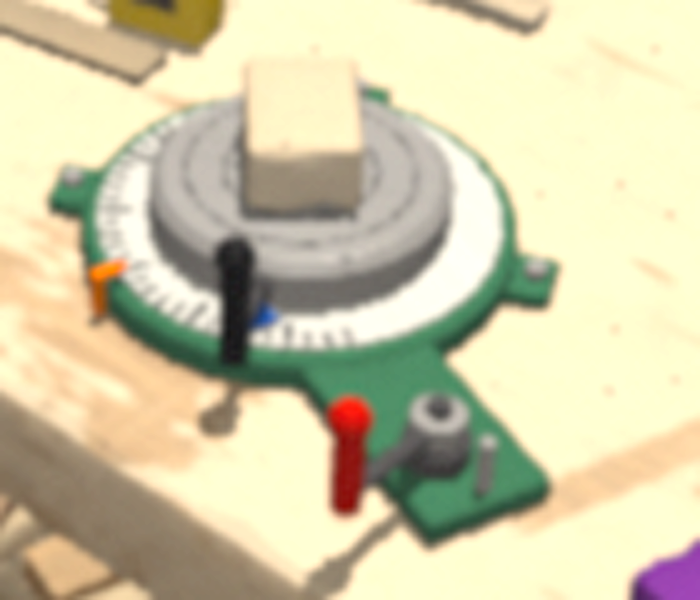

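View pics/a2.png

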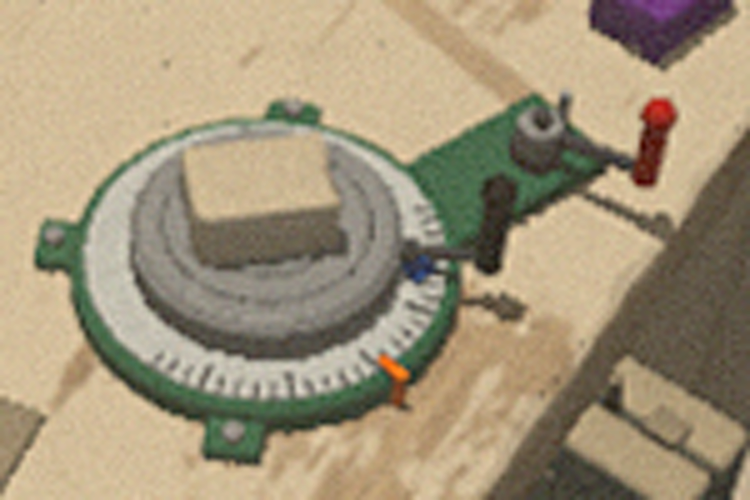

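View pics/a_wrist.png

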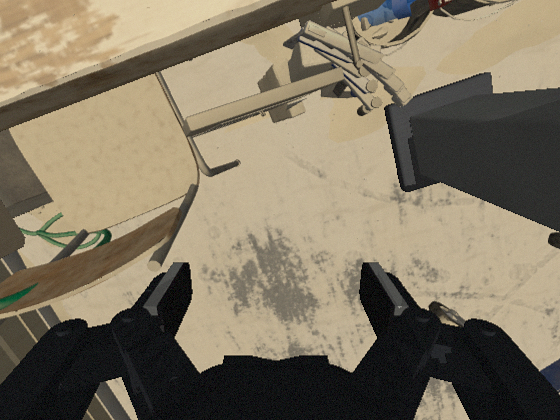

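```bash
cat > m.py <<'E'
from h import *
import pickle
from scipy.optimize import least_squares
d=pickle.load(open('a.pkl','rb'))
S,D=d['scene'],d['side']
def s(u,v): return (250+u/5,190+v/5)
def e(u,v): return (240+u/5,135+v/5)
f=lambda p:np.round(p,4)
for n,a,b in [('leverball',s(234,252),e(496,188)),('clampball',s(350,413),e(658,113)),('hub',s(440,408),e(541,122)),('marker',s(112,268),e(392,368)),('markerInner',s(122,266),e(383,358))]:
    p,g=two(S,a,D,b);print(n,f(p),f(g))
def green(c):
    h=cv2.cvtColor(c['img'],cv2.COLOR_RGB2HSV)
    return cv2.inRange(h,(65,90,20),(90,255,255))
for n,c,(x0,x1,y0,y1) in (('scene',S,(260,365,200,300)),('side',D,(240,370,140,235))):
    m=green(c);print(n,m.sum()//255)
    k=np.zeros_like(m);k[y0:y1,x0:x1]=m[y0:y1,x0:x1]
    # inner border of green = scale edge: nongreen pixels inside hull
    cs,_=cv2.findContours(k,cv2.RETR_CCOMP,cv2.CHAIN_APPROX_NONE)
    big=sorted(cs,key=len)[-3:]
    print([len(q) for q in big])
E
python3 m.py
python3 - <<'E'
import cv2,numpy as np,pickle
d=pickle.load(open('a.pkl','rb'))
h=cv2.cvtColor(d['scene']['img'],cv2.COLOR_RGB2HSV)
for p in [(270,240),(330,277),(335,285),(310,258)]: print(h[p[1],p[0]])
E
```

```text
leverball [ 0.4546 -0.1441  0.0946] 0.0007
clampball [ 0.408  -0.2519  0.0897] 0.0031
hub [ 0.4777 -0.2513  0.0436] 0.0042
marker [ 0.4637 -0.0526  0.0255] 0.0049
markerInner [ 0.4701 -0.0551  0.0254] 0.002
scene 1013
[42, 332]
side 70
[4, 4, 9]
[ 65  53 111]
[68 52 74]
[69 69 52]
[ 18  22 153]
```

```bash
python3 - <<'E'
from h import *
import pickle
d=pickle.load(open('a.pkl','rb'));S,D=d['scene'],d['side']
print(onz(S,250+301/5,190+186/5,.05),onz(D,240+266/5,135+230/5,.05))
w=d['wrist'];st=manip.state()
# wrist cam pose in tool frame
from scipy.spatial.transform import Rotation as Ro
R=Ro.from_euler('xyz',st['orientation']).as_matrix();print(R)
o,dr=ray(w,280,210);print(R.T@(o-st['eef_pos']),R.T@dr)
E
```

```text
[ 0.55919543 -0.10001951  0.05      ] [ 0.56442493 -0.08038355  0.05      ]
[[-9.48959235e-01 -3.89888108e-04 -3.15398507e-01]
 [ 3.15398720e-01 -1.59523485e-03 -9.48957903e-01]
 [-1.33147288e-04 -9.99998652e-01  1.63678305e-03]]
[-0.07838521 -0.14152307  0.00048669] [0.31632218 0.94850824 0.01650465]
```

```bash
python3 - <<'E'
from h import *
import pickle
d=pickle.load(open('a.pkl','rb'));S,D=d['scene'],d['side']
f=lambda p:np.round(p,3)
print('bottle',f(onz(S,203,155,0)),f(two(S,(194,72),D,(97,250))[0]))
print('beaker S223,170',f(onz(S,223,168,0)),'tape',f(onz(S,283,195,0)),'wedge',f(onz(S,222,212,0.02)))
E
```

```text
bottle [0.666 0.452 0.   ] [0.674 0.459 0.287]
beaker S223,170 [0.656 0.343 0.   ] tape [0.673 0.098 0.   ] wedge [0.476 0.149 0.02 ]
```

```bash
python3 -m pendant '{"offset":[[-0.8,0,1],[-0.8,0,1],[-0.8,0,1],[-0.8,0,1],[-0.8,0,1],[-0.8,0,1]],"delta_rot":[[0,0,0],[0,0,0],[0,0,0],[0,0,0],[0,0,0],[0,0,0]]}' 0; python3 -c "
from h import *;print(manip.state()['joint_pos'])"
```

```text
time: 0.9
eef_pos: [0.2638, 0.4117, 0.2311]
orientation: [-1.57, -0.0, 2.821]
wrist_force: [0.5, -0.8, 0.7]
grip_width: 0.002
[ 1.33378995e+00  1.52436810e-01 -3.15245633e-01 -1.09624066e-04
 -1.10362347e+00 -8.36442237e-02]
```

```bash
python3 -m pendant '{"offset":[[-0.8,0,1],[-0.8,0,1],[-0.8,0,1],[-0.8,0,1],[-0.8,0,1],[-0.8,0,1],[-0.8,0,1],[-0.8,0,1],[-0.8,0,1],[-0.8,0,1],[-0.8,0,1],[-0.8,0,1]],"delta_rot":[[0,0,0],[0,0,0],[0,0,0],[0,0,0],[0,0,0],[0,0,0],[0,0,0],[0,0,0],[0,0,0],[0,0,0],[0,0,0],[0,0,0]]}' && python3 -m pendant '{"offset":[[-0.8,0,1],[-0.8,0,1],[-0.8,0,1],[-0.8,0,1],[-0.8,0,1],[-0.8,0,1],[0,0,0],[0,0,0]],"delta_rot":[[0,0,0],[0,0,0],[0,0,0],[0,0,0],[0,0,0],[0,0,0],[0,0,0],[0,0,0]]}'; python3 - <<'E'
from h import *
import pickle
w=cam('wrist');pickle.dump(w,open('b.pkl','wb'))
cv2.imwrite('pics/b.png',cv2.resize(w['img'][:,:,::-1],(800,600),interpolation=cv2.INTER_CUBIC))
E
```

```text
time: 2.4
eef_pos: [0.3968, 0.0515, 0.2312]
orientation: [-1.571, -0.0, 2.821]
wrist_force: [-0.4, 0.1, -0.6]
grip_width: 0.001
time: 3.4
eef_pos: [0.4629, -0.1274, 0.231]
orientation: [-1.571, -0.001, 2.82]
wrist_force: [0.5, -0.4, -0.4]
grip_width: -0.002
```

View pics/b.png

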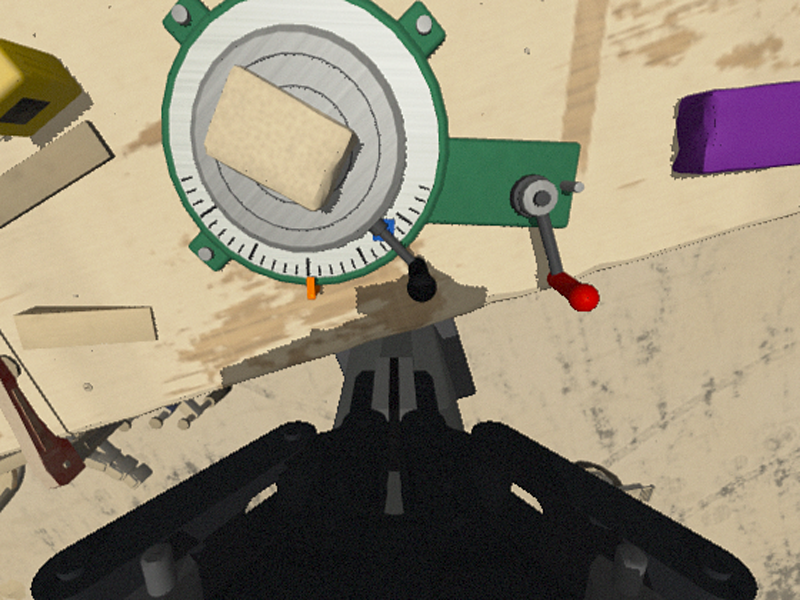

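```bash
cat > an.py <<'E'
from h import *
from scipy.optimize import least_squares
def circ(P):
    r=least_squares(lambda q:np.hypot(P[:,0]-q[0],P[:,1]-q[1])-q[2],[*P.mean(0),.1],loss='soft_l1',f_scale=.001)
    return r.x,np.sqrt(np.mean(r.fun**2))
def blob(h,lo,hi,box=None):
    m=cv2.inRange(h,np.array(lo),np.array(hi))
    n,l,s,c=cv2.connectedComponentsWithStats(m)
    if n<2: return None,None,0
    i=1+np.argmax(s[1:,4]);return c[i],l==i,s[i,4]
def analyse(w,c0):
    h=cv2.cvtColor(w['img'],cv2.COLOR_RGB2HSV)
    g=cv2.inRange(h,(60,80,25),(90,255,255))
    P=[]
    u0=proj(w,[*c0,.02])[0]
    for a in np.arange(0,360,2):
        for r in np.arange(60,190,.5):
            x,y=u0+r*np.array([np.cos(np.radians(a)),np.sin(np.radians(a))])
            if not(0<=x<559 and 0<=y<419): break
            if g[int(round(y)),int(round(x))]:
                X=onz(w,x,y,.02)[:2]
                if .085<np.linalg.norm(X-c0)<.125:P.append(X)
                break
    P=np.array(P);q,e=circ(P)
    return h,P,q,e
E
python3 - <<'E'
from an import *
import pickle
w=pickle.load(open('b.pkl','rb'))
c0=np.array([.562,-.09])
for _ in range(2):
    h,P,q,e=analyse(w,c0);c0=q[:2]
print(len(P),np.round(q,4),e)
for n,lo,hi in [('red',(0,200,90),(6,255,255)),('orange',(8,200,120),(20,255,255)),('blue',(105,120,60),(125,255,255))]:
    c,m,a=blob(h,lo,hi);print(n,c,a)
    if n=='orange': ys,xs=np.nonzero(m);print(xs.min(),xs.max(),ys.min(),ys.max());
    if n=='blue': mb=m
hub=onz(w,539/1.42857,197/1.42857,.045);v=hub[:2]-c0
yaw=np.arctan2(v[1],v[0])-np.arctan2(-.185,-.03)
print('hub',hub,np.linalg.norm(v),'yaw',np.degrees(yaw))
def q_of(X): 
    t=X[:2]-c0;a=np.arctan2(t[1],t[0])-yaw-np.pi;return (a+np.pi)%(2*np.pi)-np.pi,np.linalg.norm(t)
for n,p,z in [('ball',(421,286),.094),('redball',(585,297),.09),('markTop',(312,279),.03)]:
    X=onz(w,p[0]/1.42857,p[1]/1.42857,z);print(n,np.round(X,4),np.round(q_of(X),4))
x,y=np.nonzero(mb)[::-1];print('blue',[np.round(q_of(onz(w,a,b,.025)),3) for a,b in zip(x,y)][::6])
E
python3 - <<'E'
import cv2
a=cv2.imread('pics/b.png')[190:320,270:450]
cv2.imwrite('pics/b2.png',cv2.resize(a,(720,520),interpolation=cv2.INTER_CUBIC))
E
```

```text
157 [ 0.5688 -0.0882  0.1074] 0.00043998682963433005
red [408.31067961 207.93203883] 309
orange [217.21428571 201.36904762] 84
214 220 194 209
blue [272.59615385 157.53846154] 52
hub [ 0.47700638 -0.25019421  0.045     ] 0.18616938898644678 yaw -20.322483602829223
ball [ 0.4525 -0.1448  0.094 ] [0.8075 0.1293]
redball [ 0.4066 -0.2531  0.09  ] [1.1485 0.2312]
markTop [ 0.4682 -0.0568  0.03  ] [0.0516 0.1054]
blue [array([0.901, 0.085]), array([0.917, 0.088]), array([0.898, 0.088]), array([0.888, 0.089]), array([0.887, 0.091]), array([0.886, 0.092]), array([0.876, 0.093]), array([0.875, 0.095]), array([0.848, 0.096])]
```

View pics/b2.png

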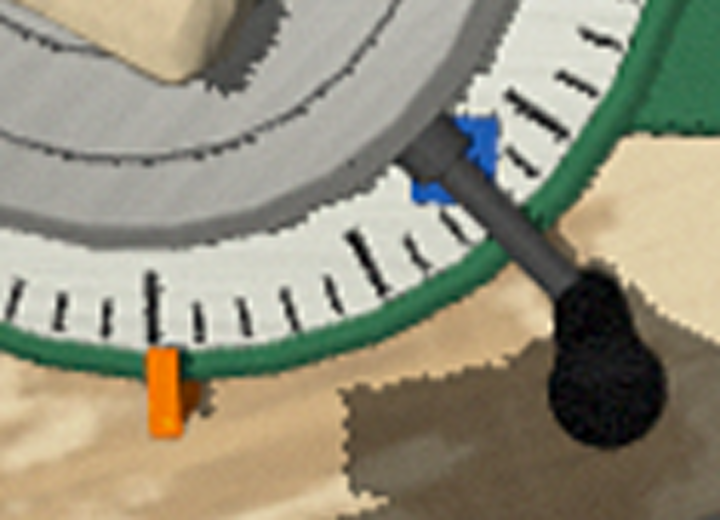

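```bash
python3 -m pendant '{"offset":[[0,0,0],[0,0,0],[0,0,0],[0,0,0],[0,0,0],[0.24,0,0.75],[0.24,0,0.75],[0.24,0,0.75],[0,1,0],[0,1,0],[0,0,0]],"delta_rot":[[0,-0.05,0],[0,-0.05,0],[0,-0.05,0],[0,-0.05,0],[0,-0.05,0],[0,0,0],[0,0,0],[0,0,0],[0,0,0],[0,0,0],[0,0,0]]}'; python3 - <<'E'
from h import *
import pickle
w=cam('wrist');pickle.dump(w,open('c.pkl','wb'))
cv2.imwrite('pics/c.png',cv2.resize(w['img'][:,:,::-1],(800,600),interpolation=cv2.INTER_CUBIC))
print(manip.state()['joint_pos'])
E
```

```text
time: 4.82
eef_pos: [0.4711, -0.185, 0.1799]
orientation: [-1.573, -0.004, -2.676]
wrist_force: [-0.2, 0.8, 0.7]
grip_width: -0.002
[-5.33974290e-02  2.30762611e-01 -3.50317610e-01  4.05788239e-04
 -9.90828401e-01  2.09007363e+00]
```

View pics/c.png

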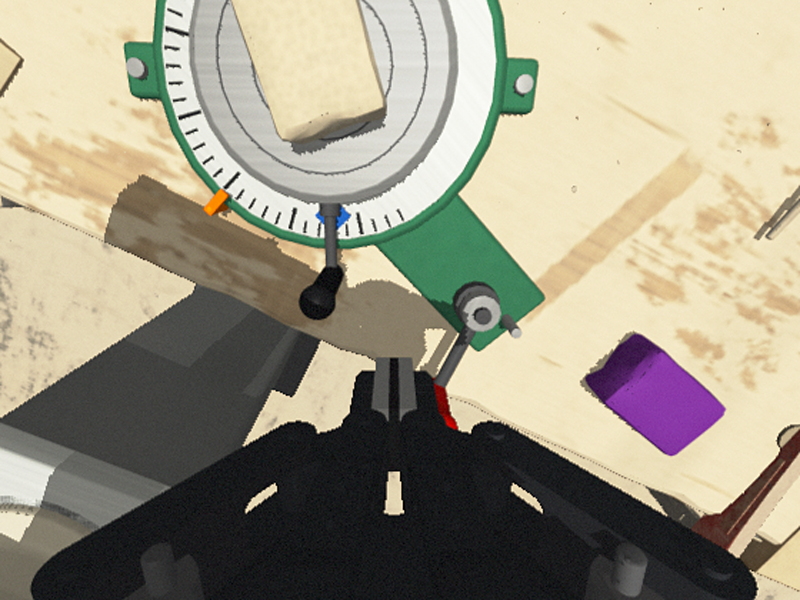

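```bash
python3 -m pendant '{"offset":[[0,0.9,0],[0,0.9,0],[0,0.9,0],[0,0.9,0],[0,0.88,0],[0,0,0]],"delta_rot":[[0,0,0],[0,0,0],[0,0,0],[0,0,0],[0,0,0],[0,0,0]]}'; python3 - <<'E'
from h import *
import pickle
w=cam('wrist');pickle.dump(w,open('d.pkl','wb'))
cv2.imwrite('pics/d.png',cv2.resize(w['img'][:,:,::-1],(800,600),interpolation=cv2.INTER_CUBIC))
E
```

```text
time: 5.62
eef_pos: [0.4725, -0.1856, 0.0693]
orientation: [-1.571, -0.001, -2.676]
wrist_force: [-0.3, -0.3, 0.4]
grip_width: 0.002
```

View pics/d.png

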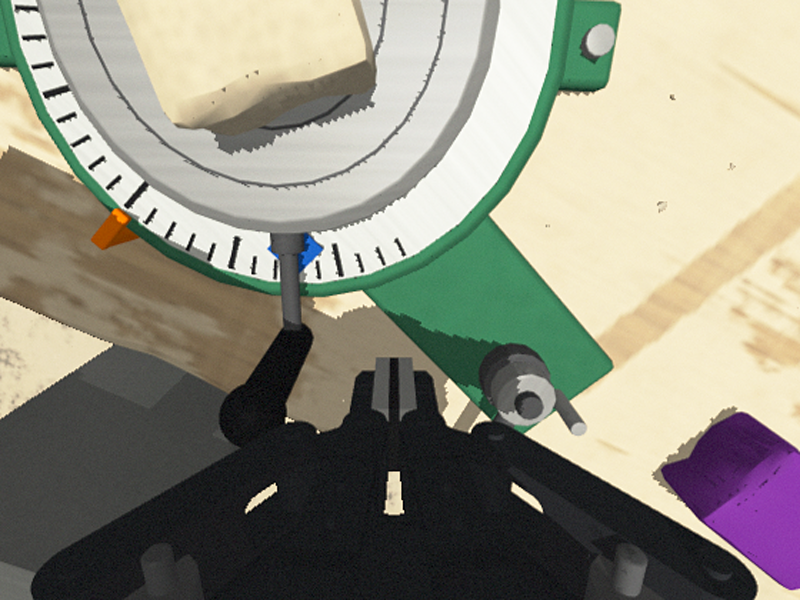

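```bash
python3 -m pendant '{"offset":[[0,-0.28,0],[0,0,-0.4],[0,0,-0.4],[0.02,0,-0.18],[0.04,0,-0.36],[0.04,0,-0.36],[0.04,0,-0.36],[0.04,0,-0.36],[0.02,0,-0.18],[0,0,0]],"delta_rot":[[0,0,0],[0,0,0],[0,0,0],[0,0.011,0],[0,0.0222,0],[0,0.0222,0],[0,0.0222,0],[0,0.0222,0],[0,0.011,0],[0,0,0]]}'; python3 - <<'E'
from h import *
import pickle
w=cam('wrist');pickle.dump(w,open('e.pkl','wb'))
cv2.imwrite('pics/e.png',cv2.resize(w['img'][:,:,::-1],(800,600),interpolation=cv2.INTER_CUBIC))
E
```

```text
time: 6.92
eef_pos: [0.4442, -0.1266, 0.0765]
orientation: [-1.571, 0.0, -3.024]
wrist_force: [-0.1, 0.1, -0.6]
grip_width: -0.0
```

View pics/e.png

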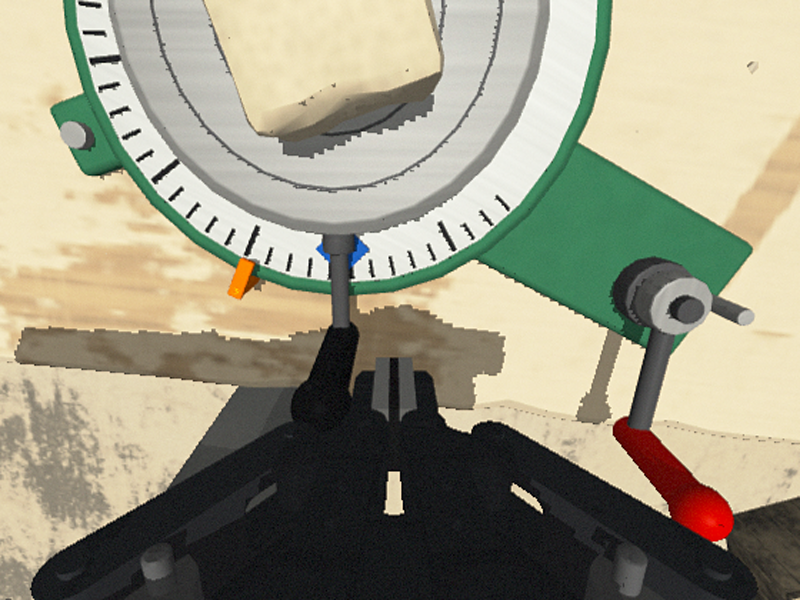

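```bash
cat > q.py <<'E'
from an import *
import pickle,sys
def run(fn,pts,c0=(.5688,-.0882),yaw=np.radians(-20.3),refit=True):
    w=pickle.load(open(fn,'rb'));c0=np.array(c0)
    if refit:
        for _ in range(2):
            h,P,q,e=analyse(w,c0);c0=q[:2]
        print('centre',np.round(q,4),len(P),round(e,5))
    for n,u,v,z in pts:
        X=onz(w,u/1.42857,v/1.42857,z);t=X[:2]-c0;a=np.arctan2(t[1],t[0])-yaw
        print(n,np.round(X,4),'q',round((a)%(2*np.pi)-np.pi,4),'r',round(np.linalg.norm(t),4))
E
python3 - <<'E'
from q import *
run('e.pkl',[('rodout',343,322,.042),('rodin',341,255,.042),('tickmajor',253,240,.02),('tickmajor2',446,235,.02),('tick3',165,172,.02),('mark',249,262,.03),('hub',687,307,.045)])
run('b.pkl',[('tick',310,268,.02),('mark',312,278,.03)])
E
```

```text
centre [ 0.5689 -0.0882  0.1071] 93 0.0003
rodout [ 0.4505 -0.103   0.042 ] q 0.4787 r 0.1194
rodin [ 0.4812 -0.0997  0.042 ] q 0.4841 r 0.0885
tickmajor [ 0.4784 -0.0551  0.02  ] q 0.0034 r 0.0964
tickmajor2 [ 0.4917 -0.1463  0.02  ] q 0.9993 r 0.0967
tick3 [ 0.505  -0.0149  0.02  ] q -0.4999 r 0.0973
mark [ 0.4701 -0.0566  0.03  ] q 0.0442 r 0.1038
hub [ 0.4766 -0.2529  0.045 ] q 1.4142 r 0.1888
centre [ 0.5688 -0.0882  0.1074] 157 0.00044
tick [ 0.476 -0.056  0.02 ] q 0.0203 r 0.0982
mark [ 0.469  -0.0571  0.03  ] q 0.0519 r 0.1045
```

```bash
python3 -m pendant '{"offset":[[0.02,0,-0.18],[0.04,0,-0.36],[0.04,0,-0.36],[0.04,0,-0.36],[0.03,0,-0.27],[0.02,0,-0.18],[0.01,0,-0.09],[0,0,0]],"delta_rot":[[0,0.011,0],[0,0.0222,0],[0,0.0222,0],[0,0.0222,0],[0,0.0166,0],[0,0.011,0],[0,0.0055,0],[0,0,0]]}'; python3 - <<'E'
from h import *
import pickle
w=cam('wrist');pickle.dump(w,open('f.pkl','wb'))
cv2.imwrite('pics/f.png',cv2.resize(w['img'][:,:,::-1],(800,600),interpolation=cv2.INTER_CUBIC))
E
```

```text
time: 7.98
eef_pos: [0.441, -0.0823, 0.0763]
orientation: [-1.571, 0.0, 2.911]
wrist_force: [-0.2, 0.1, 0.3]
grip_width: -0.001
```

View pics/f.png

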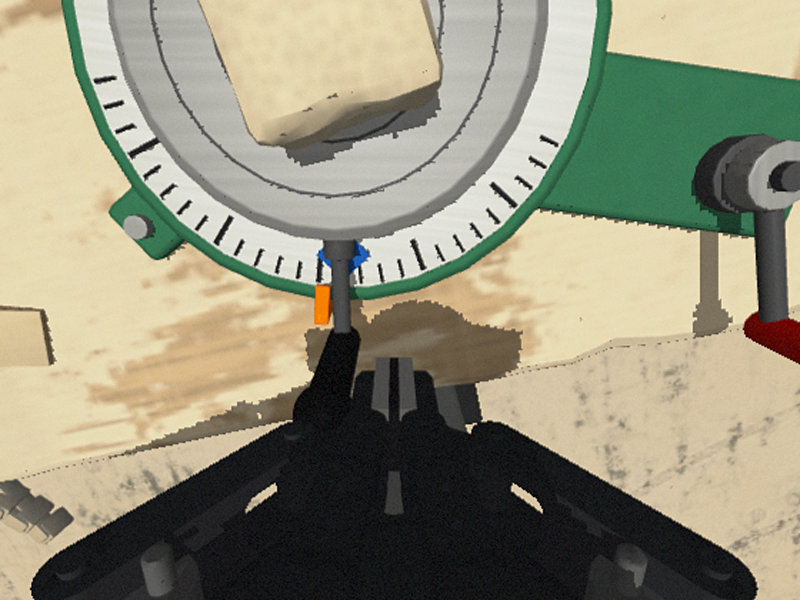

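```bash
python3 - <<'E'
from q import *
run('f.pkl',[('rodout',343,325,.042),('rodin',341,255,.042),('tick0',321,268,.02),('tick.5',418,255,.02),('tick-.5',224,232,.02),('mark',324,290,.03)])
w=pickle.load(open('f.pkl','rb'))
c=w['img'][140:240,180:300,::-1]
cv2.imwrite('pics/f2.png',cv2.resize(c,(720,600),interpolation=cv2.INTER_CUBIC))
E
```

```text
centre [ 0.569  -0.0883  0.1071] 95 0.0003
rodout [ 0.4536 -0.0622  0.042 ] q 0.132 r 0.1182
rodin [ 0.485  -0.0699  0.042 ] q 0.1391 r 0.0859
tick0 [ 0.477  -0.0549  0.02  ] q 0.006 r 0.0979
tick.5 [ 0.4725 -0.1023  0.02  ] q 0.4987 r 0.0975
tick-.5 [ 0.5044 -0.015   0.02  ] q -0.4944 r 0.0977
mark [ 0.4685 -0.0556  0.03  ] q 0.0397 r 0.1057
```

View pics/f2.png

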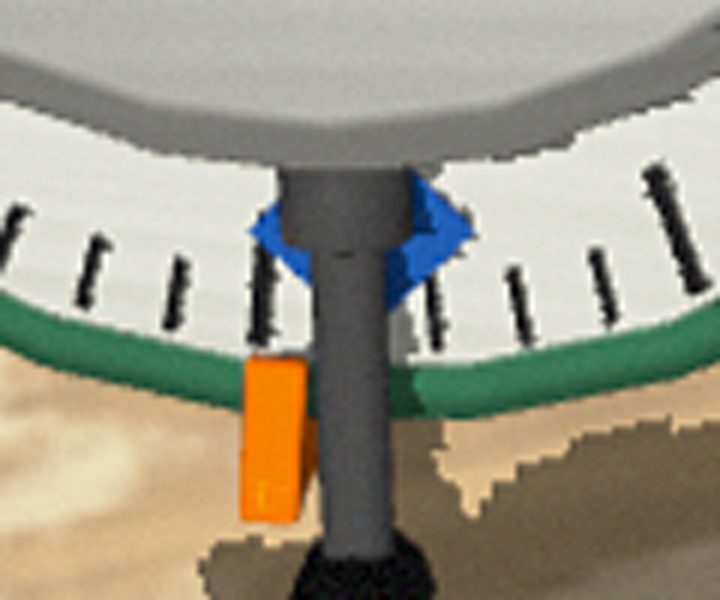

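```bash
python3 - <<'E'
from q import *
k=1.42857
def cr(u,v): return ((180+u/6)*k,(140+v/6)*k)
pts=[]
for n,u,v,z in [('inL',247,358,.03),('inR',305,358,.03),('outL',242,518,.03),('outR',298,520,.03),('tipL',253,232,.025),('tipR',475,232,.025),('rod1L',313,300,.038),('rod1R',390,300,.038),('rod2L',323,530,.038),('rod2R',392,530,.038),('tick0',262,295,.02),('t.1',435,318,.02),('t-.1',176,293,.02)]:
    pts.append((n,*cr(u,v),z))
run('f.pkl',pts)
E
```

```text
centre [ 0.569  -0.0883  0.1071] 95 0.0003
inL [ 0.4716 -0.0526  0.03  ] q 0.0027 r 0.1038
inR [ 0.4701 -0.0589  0.03  ] q 0.0651 r 0.1032
outL [ 0.4533 -0.0466  0.03  ] q 0.0081 r 0.123
outR [ 0.4515 -0.0528  0.03  ] q 0.0604 r 0.1227
tipL [ 0.4843 -0.0561  0.025 ] q -0.0089 r 0.0905
tipR [ 0.4787 -0.0804  0.025 ] q 0.2666 r 0.0907
rod1L [ 0.4781 -0.0632  0.038 ] q 0.0852 r 0.0943
rod1R [ 0.4762 -0.0712  0.038 ] q 0.1717 r 0.0944
rod2L [ 0.4526 -0.0572  0.038 ] q 0.0929 r 0.1205
rod2R [ 0.4508 -0.0646  0.038 ] q 0.1562 r 0.1205
tick0 [ 0.4761 -0.0539  0.02  ] q -0.0005 r 0.0991
t.1 [ 0.4688 -0.0728  0.02  ] q 0.2006 r 0.1014
t-.1 [ 0.4786 -0.0442  0.02  ] q -0.0995 r 0.1006
```

```bash
python3 -m pendant '{"offset":[[0.01,0,-0.09],[0.015,0,-0.136],[0.01,0,-0.09],[0.01,0,-0.09],[0,0,0],[0,0,0]],"delta_rot":[[0,0.0055,0],[0,0.0083,0],[0,0.0055,0],[0,0.0055,0],[0,0,0],[0,0,0]]}'; python3 - <<'E'
from h import *
import pickle
w=cam('wrist');pickle.dump(w,open('g.pkl','wb'))
c=w['img'][140:240,180:300,::-1]
cv2.imwrite('pics/g2.png',cv2.resize(c,(720,600),interpolation=cv2.INTER_CUBIC))
E
```

```text
time: 8.78
eef_pos: [0.4429, -0.0721, 0.0764]
orientation: [-1.571, 0.001, 2.833]
wrist_force: [0.3, -0.1, 0.5]
grip_width: -0.004
```

View pics/g2.png

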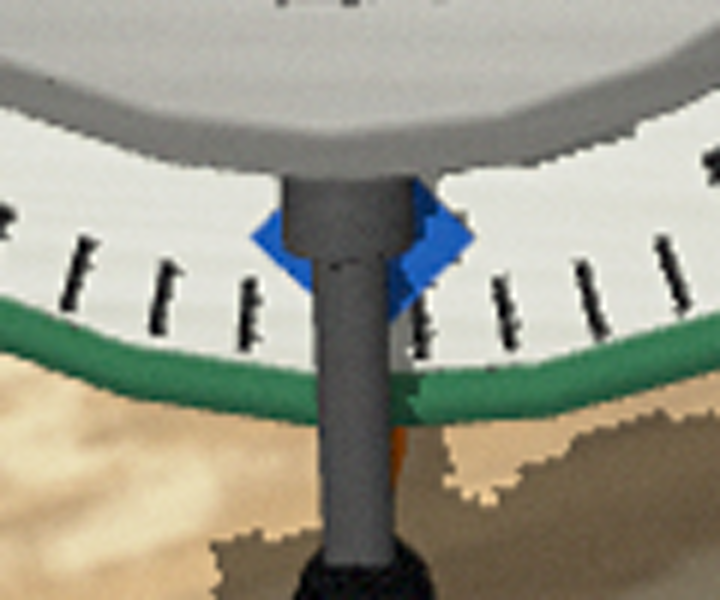

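```bash
python3 - <<'E'
from q import *
k=1.42857
def cr(u,v): return ((180+u/6)*k,(140+v/6)*k)
run('g.pkl',[(n,*cr(u,v),z) for n,u,v,z in [('tipL',251,238,.025),('tipR',475,238,.025),('rod1L',313,310,.038),('rod1R',390,310,.038),('rod2L',323,530,.038),('rod2R',394,530,.038),('t-.1',247,315,.02),('t.1',420,325,.02)]])
E
```

```text
centre [ 0.5689 -0.0882  0.107 ] 97 0.00028
tipL [ 0.4876 -0.049   0.025 ] q -0.0951 r 0.0902
tipR [ 0.48   -0.0729  0.025 ] q 0.1846 r 0.0902
rod1L [ 0.4803 -0.0556  0.038 ] q 0.0023 r 0.0943
rod1R [ 0.4778 -0.0634  0.038 ] q 0.0889 r 0.0943
rod2L [ 0.4564 -0.048   0.038 ] q 0.0111 r 0.1194
rod2R [ 0.454  -0.0555  0.038 ] q 0.0768 r 0.1194
t-.1 [ 0.4784 -0.044   0.02  ] q -0.0997 r 0.1007
t.1 [ 0.4711 -0.0629  0.02  ] q 0.1011 r 0.101
```

```bash
python3 -m pendant '{"offset":[[0,0,-0.03],[0,0,-0.022],[0,0,0],[0,0,0.3],[0,0,1],[0,0,0.3],[0,-1,0],[0,-1,0],[0,-1,0],[0,0,0]],"delta_rot":[[0,0.002,0],[0,0.0012,0],[0,0,0],[0,0,0],[0,0,0],[0,0,0],[0,0,0],[0,0,0],[0,0,0],[0,0,0]]}'; python3 - <<'E'
from h import *
import pickle
w=cam('wrist');pickle.dump(w,open('i.pkl','wb'))
cv2.imwrite('pics/i.png',cv2.resize(w['img'][:,:,::-1],(800,600),interpolation=cv2.INTER_CUBIC))
E
```

```text
time: 10.07
eef_pos: [0.4317, -0.1089, 0.1531]
orientation: [-1.573, 0.005, 2.822]
wrist_force: [-0.7, 0.1, -0.3]
grip_width: 0.004
```

View pics/i.png

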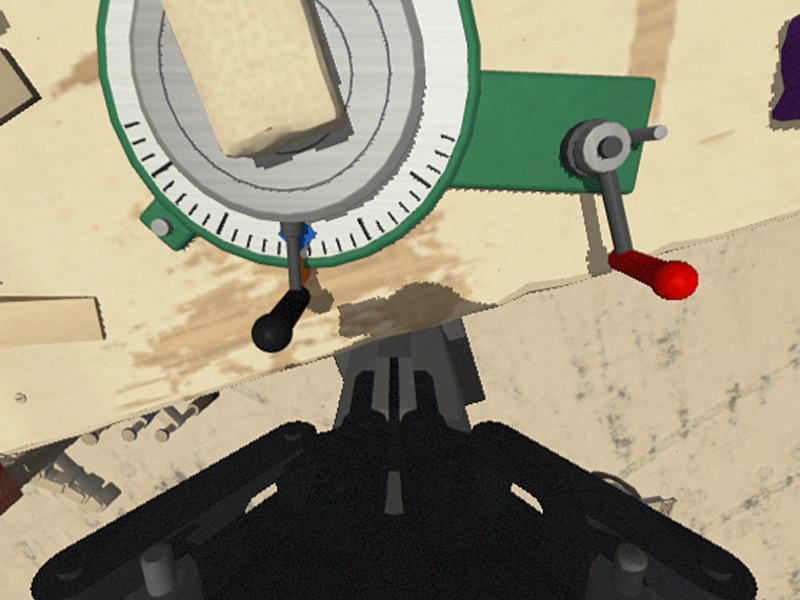

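```bash
python3 -m pendant '{"offset":[[-0.09,0,0.93],[-0.09,0,0.93],[-0.09,0,0.93],[-0.09,0,0.93],[0,0,0],[0,0,0]],"delta_rot":[[0,0,0],[0,0,0],[0,0,0],[0,0,0],[0,-0.046,0],[0,0,0]]}'; python3 - <<'E'
from h import *
import pickle
w=cam('wrist');pickle.dump(w,open('j.pkl','wb'))
cv2.imwrite('pics/j.png',cv2.resize(w['img'][:,:,::-1],(800,600),interpolation=cv2.INTER_CUBIC))
c=w['img'][110:210,80:200,::-1]
cv2.imwrite('pics/j2.png',cv2.resize(c,(720,600),interpolation=cv2.INTER_CUBIC))
E
```

```text
time: 10.88
eef_pos: [0.4089, -0.2002, 0.1502]
orientation: [-1.571, -0.002, 2.964]
wrist_force: [-0.5, -1.0, -0.2]
grip_width: -0.003
```

View pics/j.png

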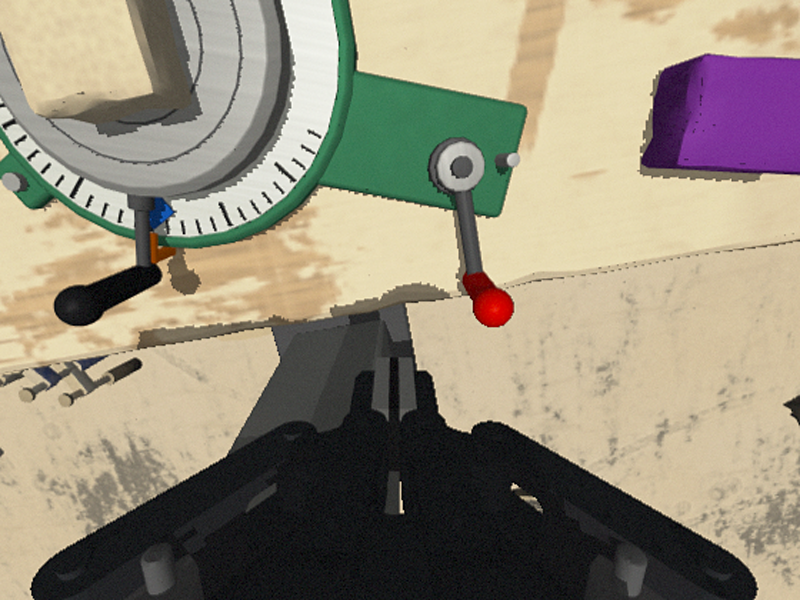

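View pics/j2.png

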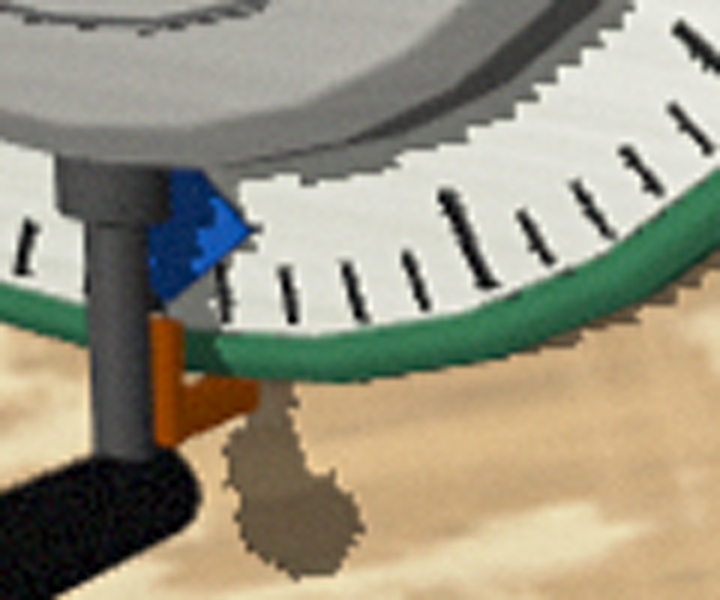

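```bash
python3 - <<'E'
from q import *
k=1.42857
def cr(u,v): return ((80+u/6)*k,(110+v/6)*k)
run('j.pkl',[(n,*cr(u,v),z) for n,u,v,z in [('tipR -.139',253,230,.025),('markInR',181,322,.03),('markOutR',180,440,.03),('rodL',88,240,.038),('rodR',150,240,.038),('rod2L',96,430,.038),('rod2R',154,430,.038),('t.1',224,295,.02),('t.2',290,295,.02),('apex',157,305,.025)]])
E
```

```text
centre [ 0.5689 -0.0881  0.1073] 81 0.00037
tipR -.139 [ 0.4799 -0.0732  0.025 ] q 0.1877 r 0.0902
markInR [ 0.469  -0.0606  0.03  ] q 0.0859 r 0.1037
markOutR [ 0.4517 -0.0542  0.03  ] q 0.0722 r 0.122
rodL [ 0.483  -0.0564  0.038 ] q -0.0001 r 0.0916
rodR [ 0.4815 -0.0651  0.038 ] q 0.0965 r 0.0904
rod2L [ 0.4564 -0.0474  0.038 ] q 0.0067 r 0.1197
rod2R [ 0.4549 -0.0558  0.038 ] q 0.0781 r 0.1185
t.1 [ 0.4711 -0.0628  0.02  ] q 0.1005 r 0.101
t.2 [ 0.4693 -0.0728  0.02  ] q 0.2017 r 0.1008
apex [ 0.4717 -0.055   0.025 ] q 0.0258 r 0.1027
```

```bash
python3 -m pendant '{"offset":[[0.18,0,-1],[0.18,0,-1],[0.18,0,-1],[0.18,0,-1],[0.18,0,-1],[0.18,0,-1],[0.18,0,-1],[0.18,0,-1],[0,0,0],[0,0,0]],"delta_rot":[[0,0,0],[0,0,0],[0,0,0],[0,0,0],[0,0,0],[0,0,0],[0,0,0],[0,0,0],[0,0,0],[0,0,0]]}'; python3 - <<'E'
from h import *
import pickle
w=cam('wrist');pickle.dump(w,open('k.pkl','wb'))
cv2.imwrite('pics/k.png',cv2.resize(w['img'][:,:,::-1],(800,600),interpolation=cv2.INTER_CUBIC))
u=proj(w,[.468,-.055,.03])[0];print(u)
x,y=int(u[0])-60,int(u[1])-50;print(x,y)
c=w['img'][y:y+100,x:x+120,::-1]
cv2.imwrite('pics/k2.png',cv2.resize(c,(720,600),interpolation=cv2.INTER_CUBIC))
E
```

```text
time: 12.18
eef_pos: [0.4087, 0.003, 0.1511]
orientation: [-1.57, -0.001, 2.966]
wrist_force: [-1.0, 0.2, -0.4]
grip_width: -0.0
[328.88809632 124.64176534]
268 74
```

View pics/k2.png

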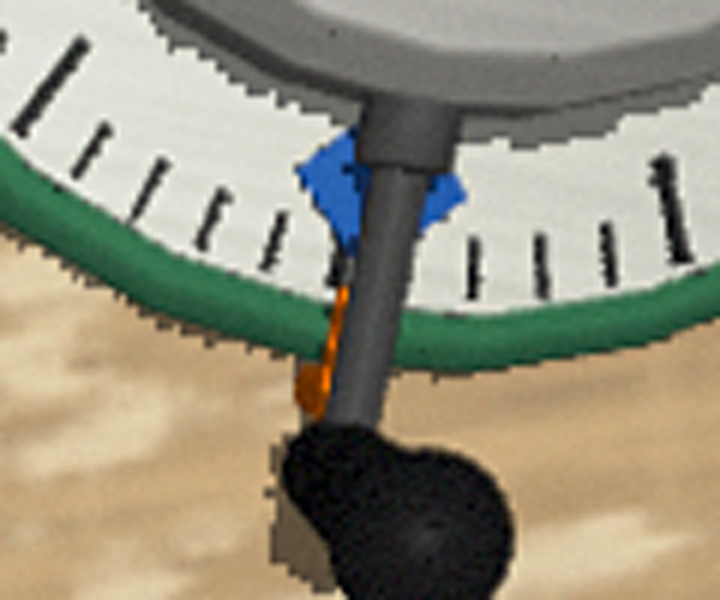

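```bash
python3 - <<'E'
from q import *
k=1.42857
def cr(u,v): return ((268+u/6)*k,(74+v/6)*k)
run('k.pkl',[(n,*cr(u,v),z) for n,u,v,z in [('tipR',468,193,.025),('tipL',297,172,.025),('apex?',350,250,.025),('markInL +.034',338,288,.03),('markOutL+.029',321,418,.03),('rodL',366,200,.038),('rodR',424,200,.038),('rod2L',338,395,.038),('rod2R',388,395,.038),('t.0',340,265,.02),('t.2',473,265,.02),('t.-1',276,240,.02)]])
# triangulate marker edges between f and j/k
F=pickle.load(open('f.pkl','rb'));J=pickle.load(open('j.pkl','rb'));K=pickle.load(open('k.pkl','rb'))
c=np.array([.5689,-.0882])
def show(n,r):
    X,g=r;t=X[:2]-c;q=(np.arctan2(t[1],t[0])+np.radians(20.3))%(2*np.pi)-np.pi;print(n,np.round(X,4),'gap',round(g,4),'q',round(q,4),'r',round(np.hypot(*t),4))
f=lambda u,v:(180+u/6,140+v/6);j=lambda u,v:(80+u/6,110+v/6);kk=lambda u,v:(268+u/6,74+v/6)
show('inR',two(F,f(305,358),J,j(181,322)));show('outR',two(F,f(298,520),J,j(180,440)))
show('inL',two(F,f(247,358),K,kk(338,288)));show('outL',two(F,f(242,518),K,kk(321,418)))
show('ptrR',two(J,j(253,230),K,kk(468,193)))
E
```

```text
centre [ 0.5689 -0.0883  0.1072] 73 0.00084
tipR [ 0.4804 -0.0722  0.025 ] q 0.1754 r 0.09
tipL [ 0.4875 -0.0483  0.025 ] q -0.1018 r 0.0907
apex? [ 0.4756 -0.0545  0.025 ] q 0.0077 r 0.0993
markInL +.034 [ 0.4709 -0.0514  0.03  ] q -0.0053 r 0.1047
markOutL+.029 [ 0.4531 -0.0467  0.03  ] q 0.0097 r 0.1231
rodL [ 0.4822 -0.0554  0.038 ] q -0.0081 r 0.0927
rodR [ 0.4808 -0.0632  0.038 ] q 0.0775 r 0.0916
rod2L [ 0.4568 -0.0484  0.038 ] q 0.0124 r 0.119
rod2R [ 0.4556 -0.0554  0.038 ] q 0.0718 r 0.118
t.0 [ 0.4735 -0.0536  0.02  ] q 0.0061 r 0.1015
t.2 [ 0.4701 -0.0731  0.02  ] q 0.2023 r 0.1
t.-1 [ 0.4787 -0.0447  0.02  ] q -0.0951 r 0.1002
inR [ 0.4687 -0.0577  0.0249] gap 0.0002 q 0.0587 r 0.1047
outR [ 0.4511 -0.0524  0.0275] gap 0.0008 q 0.0592 r 0.1231
inL [ 0.4708 -0.0518  0.027 ] gap 0.0001 q -0.0007 r 0.1047
outL [ 0.4532 -0.0466  0.03  ] gap 0.0002 q 0.0093 r 0.123
ptrR [ 0.4801 -0.0725  0.0238] gap 0.0005 q 0.1795 r 0.0901
```

```bash
python3 -m pendant '{"offset":[[-0.18,0,1],[-0.18,0,1],[-0.18,0,1],[-0.18,0,1],[-0.18,0,1],[-0.18,0,1],[-0.18,0,1],[-0.18,0,1],[0,0.8,0],[0,0.8,0],[0,0.8,0],[0,0.78,0]],"delta_rot":[[0,0,0],[0,0,0],[0,0,0],[0,0,0],[0,0,0],[0,0,0],[0,0,0],[0,0,0],[0,0,0],[0,0,0],[0,0,0],[0,0,0]]}'; python3 - <<'E'
from h import *
import pickle
w=cam('wrist');pickle.dump(w,open('l.pkl','wb'))
cv2.imwrite('pics/l.png',cv2.resize(w['img'][:,:,::-1],(800,600),interpolation=cv2.INTER_CUBIC))
E
```

```text
time: 13.72
eef_pos: [0.4092, -0.2009, 0.0711]
orientation: [-1.571, -0.0, 2.965]
wrist_force: [-0.6, 0.1, 0.2]
grip_width: -0.0
```

View pics/l.png

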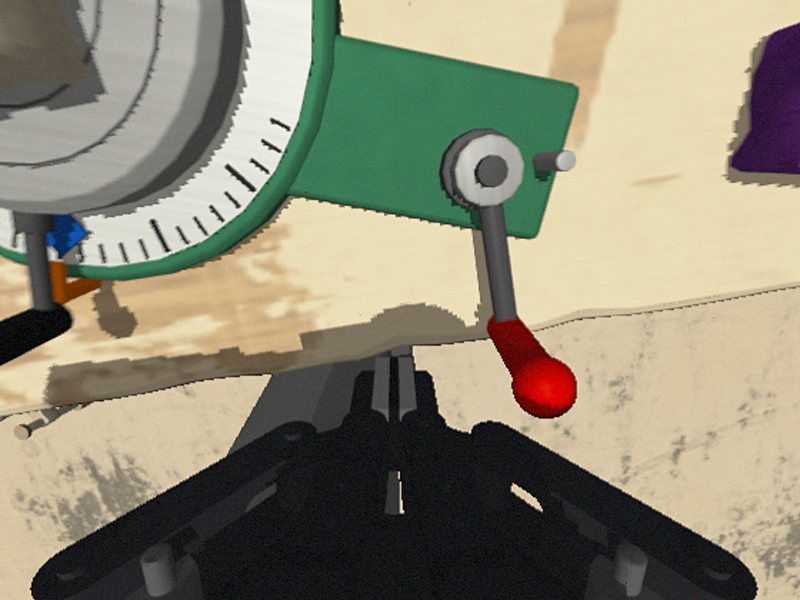

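```bash
python3 -m pendant '{"offset":[[-0.07,0,0.4],[-0.07,0,0.35],[0.06,0,0.3],[0.055,0,0.31],[0.05,0,0.31],[0.04,0,0.31],[0.035,0,0.31],[0.03,0,0.31],[0.02,0,0.31],[0,0,0]],"delta_rot":[[0,0,0],[0,0,0],[0,-0.0267,0],[0,-0.0267,0],[0,-0.0267,0],[0,-0.0267,0],[0,-0.0267,0],[0,-0.0267,0],[0,-0.0267,0],[0,0,0]]}'; python3 - <<'E'
from h import *
import pickle
w=cam('wrist');pickle.dump(w,open('n.pkl','wb'))
cv2.imwrite('pics/n.png',cv2.resize(w['img'][:,:,::-1],(800,600),interpolation=cv2.INTER_CUBIC))
print(manip.state()['joint_pos'])
E
```

```text
time: 15.02
eef_pos: [0.4074, -0.2734, 0.0726]
orientation: [-1.57, 0.001, -2.731]
wrist_force: [0.4, 0.3, 0.4]
grip_width: -0.002
[-2.58801498e-01  3.44486973e-01 -5.24858042e-01  1.54708467e-04
 -7.00157054e-01  2.23944530e+00]
```

View pics/n.png

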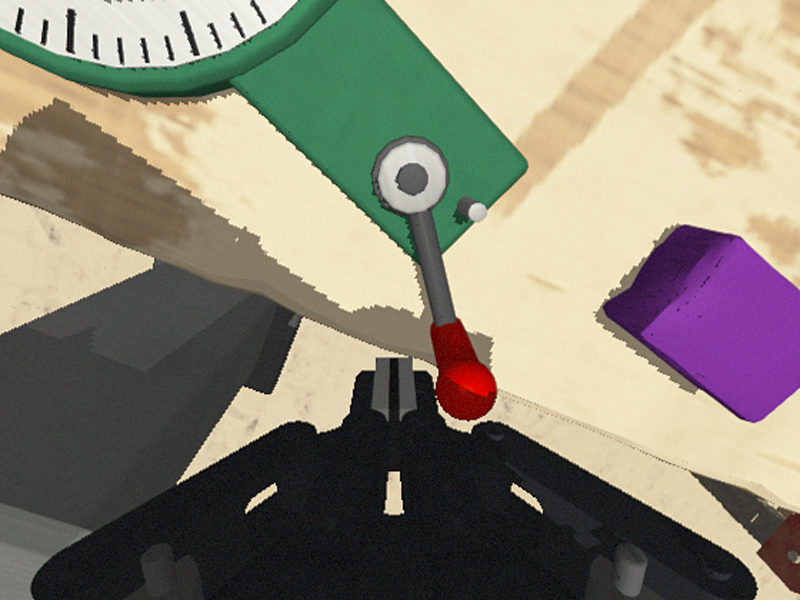

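```bash
python3 -m pendant '{"offset":[[0.02,0,0.31],[0.015,0,0.31],[0.01,0,0.31],[0.005,0,0.31],[0,0,0.15],[0,0,0.1],[0,0,0]],"delta_rot":[[0,-0.0267,0],[0,-0.0267,0],[0,-0.0267,0],[0,-0.0267,0],[0,-0.0133,0],[0,-0.01,0],[0,0,0]]}'; python3 - <<'E'
from h import *
import pickle
w=cam('wrist');pickle.dump(w,open('o.pkl','wb'))
cv2.imwrite('pics/o.png',cv2.resize(w['img'][:,:,::-1],(800,600),interpolation=cv2.INTER_CUBIC))
print(manip.state()['joint_pos'])
E
```

```text
time: 15.95
eef_pos: [0.4258, -0.304, 0.072]
orientation: [-1.571, 0.0, -2.321]
wrist_force: [-0.1, 1.3, -0.4]
grip_width: -0.002
[-3.09562299e-01  3.91427618e-01 -4.45083007e-01  4.17790638e-05
 -7.34046269e-01  2.70071183e+00]
```

View pics/o.png

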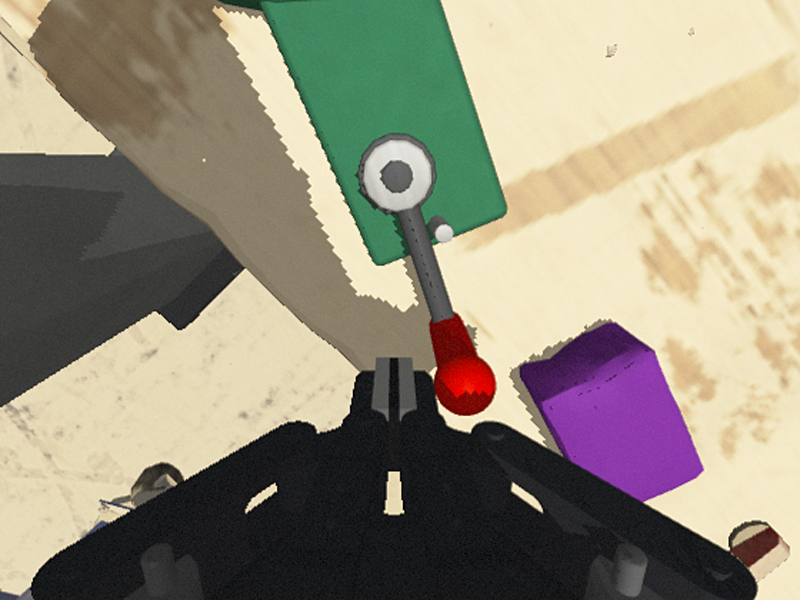

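```bash
python3 -m pendant '{"offset":[[0,0,0.06],[0,0,0.06],[0,0,0]],"delta_rot":[[0,-0.008,0],[0,-0.008,0],[0,0,0]]}';python3 -m pendant '{"offset":[[0,0,0.05],[0,0,0]],"delta_rot":[[0,0,0],[0,0,0]]}';
```

```text
time: 16.38
eef_pos: [0.4282, -0.3062, 0.0719]
orientation: [-1.571, -0.0, -2.27]
wrist_force: [-0.6, 0.6, 0.6]
grip_width: 0.001
time: 16.62
eef_pos: [0.429, -0.3067, 0.0718]
orientation: [-1.571, -0.0, -2.27]
wrist_force: [-1.0, 1.6, 1.1]
grip_width: -0.003
```

```bash
python3 -m pendant '{"offset":[[0,0,0.05],[0,0,0]],"delta_rot":[[0,0,0],[0,0,0]]}';python3 -m pendant '{"offset":[[0,0,0.05],[0,0,0]],"delta_rot":[[0,0,0],[0,0,0]]}';python3 - <<'E'
from h import *
import pickle
w=cam('wrist');pickle.dump(w,open('p.pkl','wb'))
cv2.imwrite('pics/p.png',cv2.resize(w['img'][80:300,200:420,::-1],(600,600),interpolation=cv2.INTER_CUBIC))
E
```

```text
time: 16.88
eef_pos: [0.4291, -0.3071, 0.0716]
orientation: [-1.573, -0.001, -2.27]
wrist_force: [-3.1, 4.2, 2.6]
grip_width: 0.001
time: 17.12
eef_pos: [0.4291, -0.3073, 0.0715]
orientation: [-1.575, -0.001, -2.27]
wrist_force: [-4.4, 6.4, 5.2]
grip_width: 0.004
```

View pics/p.png

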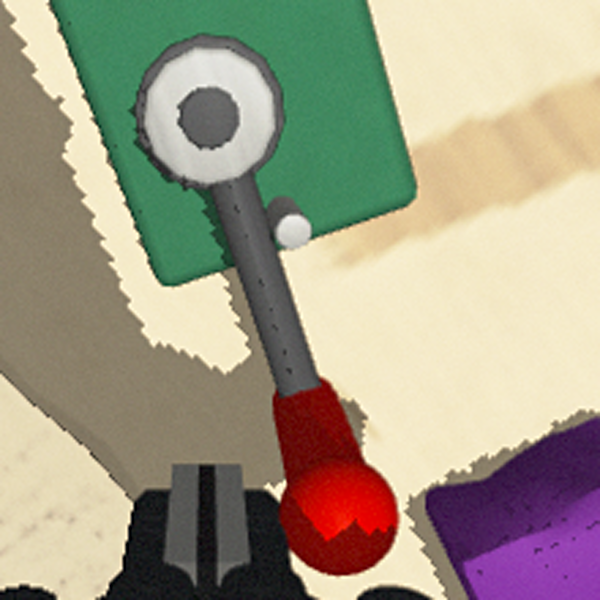

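```bash
python3 -m pendant '{"offset":[[0,0,-0.2],[0,0,-0.9],[0,0,-0.6],[0,-1,0],[0,-1,0],[0,-1,0],[0,-0.5,0],[0,0,0]],"delta_rot":[[0,0,0],[0,0,0],[0,0,0],[0,0,0],[0,0,0],[0,0,0],[0,0,0],[0,0,0]]}';python3 - <<'E'
from h import *
import pickle
w=cam('wrist');pickle.dump(w,open('r.pkl','wb'))
cv2.imwrite('pics/r.png',cv2.resize(w['img'][:,:,::-1],(800,600),interpolation=cv2.INTER_CUBIC))
E
```

```text
time: 18.18
eef_pos: [0.399, -0.2813, 0.1599]
orientation: [-1.569, 0.001, -2.27]
wrist_force: [0.2, 0.4, -0.0]
grip_width: -0.001
```

View pics/r.png

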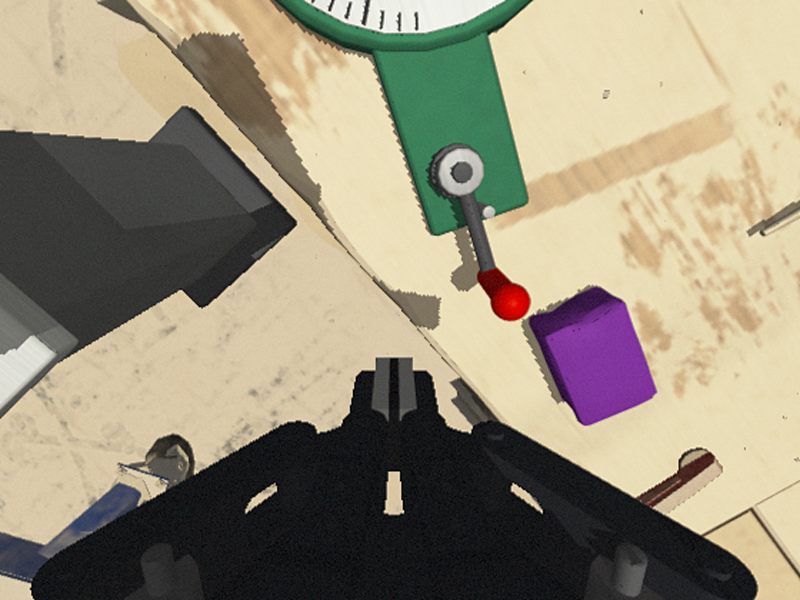

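```bash
python3 - <<'E'
from q import *
w=pickle.load(open('r.pkl','rb'));k=1.42857
H=onz(w,461/k,171/k,.045);B=onz(w,511/k,301/k,.0895);v=(B-H)[:2]
print(H,B,np.hypot(*v),'clamp',(np.arctan2(v[1],v[0])-np.radians(-20.3-165))%(2*np.pi))
v=(B-[.4766,-.2514,0])[:2];print('clamp',np.hypot(*v),(np.arctan2(v[1],v[0])-np.radians(-20.3-165))%(2*np.pi))
E
python3 -m pendant '{"offset":[[0,0,0],[0,0,0],[0,0,0],[0,0,0],[0,0,0],[0,0,0],[0,0,-1],[0,0,-1],[0,0,-1],[0,0,-1],[0,0,-1],[0,0,0]],"delta_rot":[[0,0.05,0],[0,0.05,0],[0,0.05,0],[0,0.05,0],[0,0.05,0],[0,0.05,0],[0,0.05,0],[0,0,0],[0,0,0],[0,0,0],[0,0,0],[0,0,0]]}';python3 - <<'E'
from h import *
import pickle
w=cam('wrist');pickle.dump(w,open('s.pkl','wb'))
cv2.imwrite('pics/s.png',cv2.resize(w['img'][:,:,::-1],(800,600),interpolation=cv2.INTER_CUBIC))
u=proj(w,[.468,-.055,.03])[0];x,y=int(u[0])-60,int(u[1])-50;print(x,y)
cv2.imwrite('pics/s2.png',cv2.resize(w['img'][y:y+100,x:x+120,::-1],(720,600),interpolation=cv2.INTER_CUBIC))
E
```

```text
[ 0.4762678  -0.25075464  0.045     ] [ 0.45162579 -0.31606404  0.0895    ] 0.0698036218442705 clamp 1.3025027783509295
clamp 0.06931918274234707 1.2947323515045268
time: 19.73
eef_pos: [0.4225, -0.1577, 0.1582]
orientation: [-1.571, -0.002, 2.916]
wrist_force: [-0.0, -0.4, -0.1]
grip_width: -0.001
97 126
```

View pics/s.png

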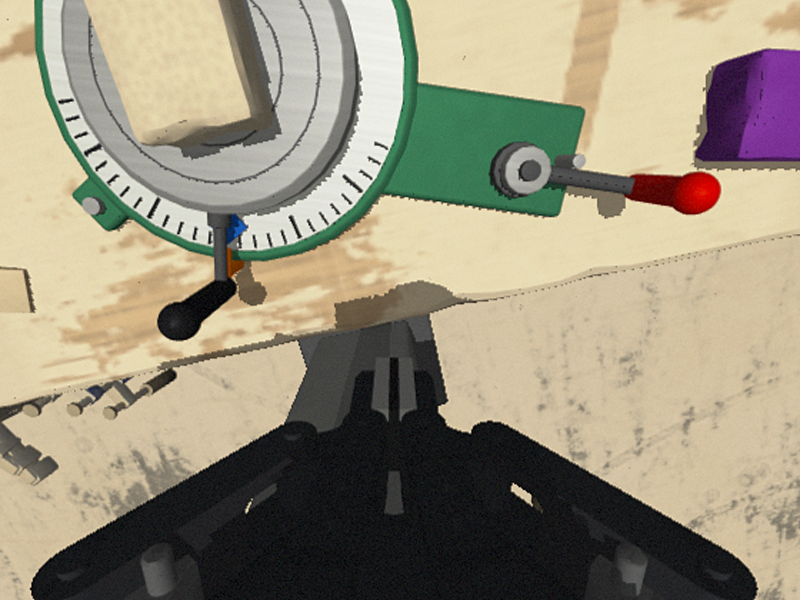

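View pics/s2.png

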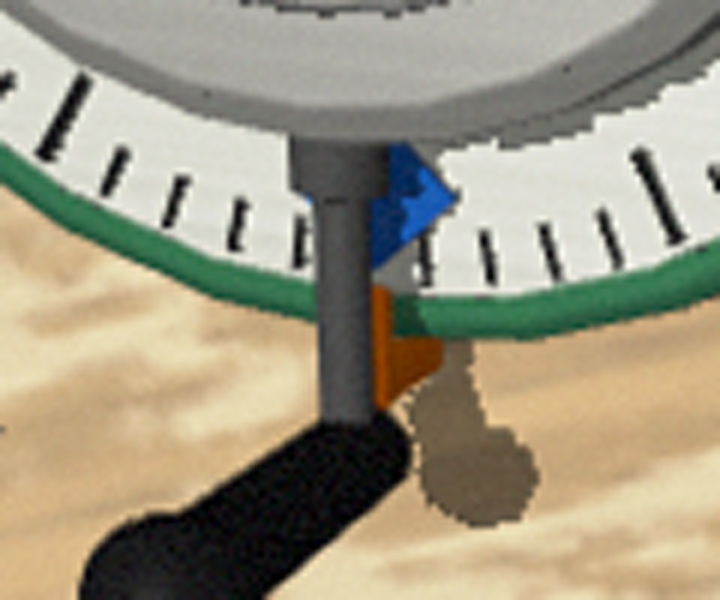

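```bash
python3 - <<'E'
from q import *
k=1.42857
def cr(u,v): return ((97+u/6)*k,(126+v/6)*k)
run('s.pkl',[(n,*cr(u,v),z) for n,u,v,z in [('tipR-.14',460,197,.025),('rodL',316,230,.038),('rodR',372,230,.038),('markInR-.034',390,288,.0275),('t.1',426,260,.02),('t-.1',299,240,.02)]])
d=pickle.load(open('a.pkl','rb'))
for n in('scene','side'):
    c=cam(n,'z_'+n);e=cv2.absdiff(c['img'],d[n]['img']).max(2)
    m=cv2.morphologyEx((e>45).astype(np.uint8),cv2.MORPH_OPEN,np.ones((2,2)))
    _,_,s,ce=cv2.connectedComponentsWithStats(m);print(n,[(ce[i].astype(int).tolist(),int(s[i,4])) for i in range(1,len(s)) if s[i,4]>6])
E
```

```text
centre [ 0.5688 -0.0883  0.1072] 111 0.00038
tipR-.14 [ 0.4798 -0.0735  0.025 ] q 0.1903 r 0.0902
rodL [ 0.4809 -0.0557  0.038 ] q -0.0 r 0.0938
rodR [ 0.479  -0.0639  0.038 ] q 0.0894 r 0.0931
markInR-.034 [ 0.4689 -0.059   0.0275] q 0.0697 r 0.1041
t.1 [ 0.4711 -0.063   0.02  ] q 0.1015 r 0.1009
t-.1 [ 0.4787 -0.0443  0.02  ] q -0.1 r 0.1003
scene [([4, 1], 8), ([58, 6], 101), ([107, 7], 410), ([118, 0], 15), ([142, 6], 27), ([159, 9], 10), ([40, 14], 18), ([85, 13], 19), ([166, 21], 55), ([86, 20], 10), ([46, 26], 23), ([108, 29], 123), ([135, 35], 143), ([15, 78], 1566), ([224, 58], 445), ([114, 45], 8), ([132, 52], 93), ([46, 97], 2231), ([150, 57], 8), ([189, 68], 985), ([196, 79], 107), ([261, 85], 512), ([303, 79], 225), ([32, 102], 13), ([18, 116], 8), ([21, 128], 64), ([295, 177], 2616), ([29, 164], 51), ([39, 179], 232), ([53, 222], 2365), ([324, 209], 31), ([6, 227], 207), ([320, 218], 13), ([270, 238], 206), ([318, 232], 18), ([4, 257], 172), ([298, 250], 182), ([30, 245], 25), ([33, 263], 140), ([112, 255], 34), ([119, 255], 13), ([230, 254], 21), ([264, 257], 31), ([22
[... 752 characters left out ...]
, 16), ([282, 176], 28), ([369, 179], 37), ([298, 179], 16), ([540, 181], 9), ([338, 186], 44), ([324, 187], 49), ([354, 201], 136), ([324, 199], 45), ([341, 197], 30), ([316, 206], 52), ([557, 206], 29), ([550, 208], 8), ([326, 220], 26), ([341, 224], 8), ([461, 260], 304), ([530, 276], 362), ([471, 272], 145), ([425, 281], 549), ([441, 291], 270), ([542, 302], 305), ([457, 296], 10), ([514, 301], 39), ([444, 308], 12), ([497, 321], 183), ([455, 333], 482), ([469, 321], 29), ([504, 329], 19), ([476, 377], 1984), ([447, 355], 443), ([511, 344], 28), ([475, 381], 8), ([258, 394], 10), ([264, 394], 15), ([271, 406], 174), ([242, 409], 291), ([259, 399], 11), ([251, 413], 91), ([282, 415], 74)]
```

View pics/z_side.png

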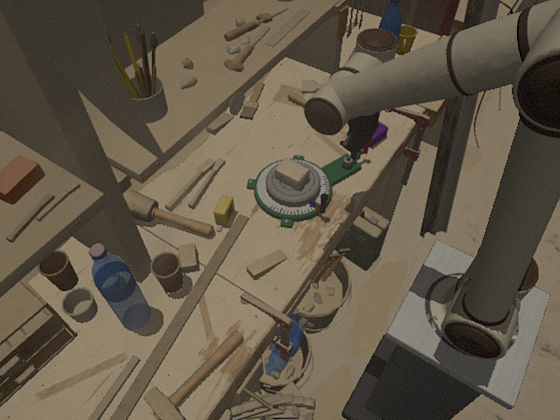

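```bash
python3 -m pendant '{"offset":[[0,-1,0.5],[0,-1,0.5],[0,-1,0.5],[0,0,0],[0,0,0]],"delta_rot":[[0,0,0],[0,0,0],[0,0,0],[0,0,0],[0,0,0]]}' && python3 -c "
from h import *
print(ticket.close_job())"
```

```text
time: 20.5
eef_pos: [0.4136, -0.1954, 0.2333]
orientation: [-1.571, -0.002, 2.912]
wrist_force: [-0.1, 0.6, 0.5]
grip_width: 0.002
the job is handed in; nothing more can be done
None
```

The blue pointer is lined up with the orange marker to within about 0.01 rad, and the red clamp lever is at its closed end. I handed the job in at about 20.5 s of the 51 s allowed. No verdict was reported.

- **Ring:** I pushed the black-knobbed lever with the shut fingertips from q ≈ 0.81 to about 0.04 rad. The last views put the pointer at 0.038–0.050 rad and the marker at 0.029–0.052 rad, depending on the view. They did not fully agree. The triangulated estimate suggests the pointer is roughly 0.007 rad past the marker, on the right. I left that alone because it is within the measuring error.
- **Clamp:** I pushed the red lever counter-clockwise until it stopped against the peg, with under 10 N at the wrist. It measured 1.295–1.303 rad against the 1.3 stop.
- **Pointer after clamping:** From a similar viewpoint on the right, it read 0.042–0.048 rad before clamping and 0.045–0.050 after, so I saw no real shift.
- **Stone and bystanders:** In the final pictures the stone is still on the ring, and I could see nothing else that had moved on the bench. An automatic before/after image comparison was no use because the arm had moved in view, so this was only checked by eye.
- **Finish:** Nothing was gripped, and the arm ended raised and touching nothing.

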